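# Open the weighted gate and feed the block home

## Task

The weighted gate arm of the feed jig lies shut across its trough and bars the way of the wooden block. Lift the arm slowly by its side grip, take it past its balance point and lay it gently back until it leans on its rest and stays open by itself: do not let it drop, and do not force it against its rest, because the rest is only held by friction. Then slide the block gently along the trough until it is fully home against the end stop, and leave the other things on the bench where they are.

Things in the scene. Friction and masses are not known exactly. Their poses are not given: they have to be found in the camera images.
- feed_jig: Fixed bench jig: dark steel base plate 210 x 290 x 8 mm with an aluminium trough, an end stop and the hinge of the gate arm. Origin on the bench under the middle of the trough, where the shut gate crosses it; x across the trough towards the hinge (away from the robot), y along the trough away from the end stop, z up. Hinge cheeks at x = 95, y = -40 to 40 mm, up to z = 102 mm.
- jig_floor (a point): Point on the trough floor 8 mm above the jig's origin; axes as the jig's. The trough runs along y, from y = -95 to 170 mm; its two walls are 8 mm thick, 53 mm clear between them, and their tops stand 16 mm above this floor. The +y end is open.
- stop_face (a point): Middle of the end stop's face: a rigid steel upright as wide as the trough and 34 mm high, near its -y end; in the jig's frame at x = 0, y = -80, z = 23 mm. Axes as the jig's. With the block home, its front face touches this face and its centre lies 55 mm from this point along +y. Pressing the block on it with more than 20 N is ramming, a fault.
- gate_arm: Weighted gate arm; origin on its hinge axis (along y), in the jig's frame at x = 95, y = 0, z = 85 mm. The grey beam, 18 mm high and 12 thick, reaches 170 mm along the arm's own -x, over the trough towards the robot; a tongue 28 x 12 mm hangs from it into the trough. Shut, its x axis is within 9 degrees of level. It opens by turning about +y: the grip rises and goes back over the hinge.
- balance_weight: Steel weight, 48 mm across, 0.62 to 0.98 kg, fixed on a stem 50 degrees above the beam, 65 to 109 mm from the hinge. The arm (0.3 kg more) takes 4 to 7 N at the grip to lift, balances at 45 to 68 degrees above level, then pulls the other way and leans on its rest at 88 to 105 degrees: neither is measured, feel for them. Swinging over 1.2 rad/s (0.2 m/s at the grip), as when let go, is a fault.
- grip_mid (a point): Middle of the arm's side grip: a black round bar, 16 mm in diameter, that sticks out 90 mm from the beam along the arm's -y at the beam's free end, with a small collar at its tip. In the arm's frame at x = -170, y = -56, z = 0 mm; 68 to 111 mm above the bench while shut. It can be pinched from above across the bar and turns between the fingers.
- collar_lug (a point): Tip of the lug on the dark rest collar, a 40 mm disc on the hinge axis outside the +y cheek; the lug's tip is 36 mm from the axis. The collar is held only by friction and sets where the arm stops, a little differently each time. About 11 N at the grip against the rest makes it slip: if this point moves more than 1.5 mm the rest has been forced, a fault.
- block_mid (a point): Centre of the loose wooden packing block, 50 x 110 x 30 mm (x, y, z), 0.1 kg, lying in the trough on the +y side of the gate, its length along the trough; axes as the jig's. Its rear face (+y) is 55 mm from this point. Its top stands 14 mm above the trough walls.
- block: The same wooden block; origin in the middle of its underside.
- gear: Bystander: loose spur gear lying flat, 80 mm across, 27 mm high; origin under its centre.
- elbow: Bystander: loose pipe elbow, 64 x 64 x 35 mm; origin under its centre.
- bearing: Bystander: loose ball bearing lying flat on the jig's base plate behind the trough, 52 mm across, 16 mm high; origin under its centre.
- jar: Bystander: loose glass jar of screws, 62 mm across, 82 mm high; origin under its centre.

How it is judged:
By the outcome, as a careful person would: the job done as asked, in the order asked, and still so for the second after the job is handed in, with the robot touching nothing.
It also fails if it takes over 67 s, if anything falls off the work surface, if the arm or the gripper's body presses on something with over 40 N, if the wrist force passes 120 N, or if a joint passes its speed limit or range.

## Robot

A 6-joint arm with a two-finger parallel gripper is mounted at the origin on a cart in front of the work surface, level with it; the furniture and walls round the work are solid. World frame = base frame: x ahead of the robot, y to its left, z up, the work surface at z = 0. Lengths are in m, angles in rad, forces in N, time in s.
With the tool pointing down it reaches from about 0.325 to 0.85 m from the base axis. Payload 15.5 kg.
Tool frame: the origin (TCP) lies midway between the tips of the shut fingers; the grasp point (between the pads) lies 19 mm behind it; z points along the fingers, y is the line along which they close (so a half turn about z gives the same grasp; the last joint's range is limited). The gripper opens to 91 mm and grips with 3 to 60 N. Pads are 32 mm wide; open, the fingers measure 118 mm over their backs; the gripper's body (76 mm by 178 mm) begins 60 mm behind the grasp point.
Start: joints at [1.016, 0.494, 1.345, -0, 1.302, -0.096], TCP at [0.277, 0.56, 0.214] pointing down, gripper open.
Joint ranges: [-2.91, 2.91], [-0.82, 2.16], [0.22, 2.67], [-1.22, 4.37], [0.12, 2.79], [-3.08, 3.08]. Speed limits (rad/s): [1.89, 1.89, 2.57, 3.01, 3.01, 3.01].

## Interface

Orientations are given as a unit quaternion [x, y, z, w].
In Python, from rig import env gives the robot as it stands. The module is installed in compiled form; this text tells all that it offers. Calls block until the motion is done:
- env.move_to(position, orientation): joint-space move of the TCP to a pose.
- env.movel(position, rot=None, feed=0.15): straight line of the TCP; rot=None keeps the orientation; feed is the mean speed in m/s.
- env.move_joints(angles): joint-space move.
- env.set_gripper(opening): finger opening in m; the grip force is fixed at half the most; returns when the fingers have stopped.
- env.wait(seconds).
- env.ik(position, orientation): joint angles nearest the present ones, or None.
- env.grab_frame(name): name is "side" or "top"; returns (picture, depth): 384x512x3 uint8, red, green, blue; 384x512 float32, m along the optical axis (not along the pixel's ray), 0 where there is no reading.
- env.camera_info(name): a dict with "fx", "fy", "cx", "cy" (pixels), "R" (3x3) and "t" (3): a world point X has camera coordinates R X + t. Camera axes: x right, y down, z forward; pixel columns grow to the right and rows downward; lengths in m; the calibration is good to about 2 mm. A picture is of the moment at which its call begins. camera_info takes no time and is no camera call.
A pose or a line that the arm cannot do raises env.Unreachable and nothing moves.
- env.sign_off(): hands the job in; it is judged then, once.
Trained networks look in the newest picture that a camera, given by its name, has taken for a name from the list of things; names that differ only in an ending like _2 or _b are one class to them, and where a whole thing is asked for, a point or a joint stands for the part that bears it (a point fixed in the world has none). Each returns a list of dicts, best first, with "confidence" (0 to 1); they miss things now and then, are a little off and sometimes report something else, mostly with a low value. They report only what shows in the picture. A call takes as long as a camera call.
- env.find_in(camera, query): "location" ([column, row] as shares, 0 to 1, of the picture: columns of its width, rows of its height, amid what is visible of it).
Readings, each from a call of its own:
- env.current_t(): time.
- env.current_joint_positions(): joint angles.
- env.current_qd(): joint speeds.
- env.current_tau(): joint torques, N m.
- env.current_tcp_pos(): TCP position.
- env.current_ee_rot(): TCP orientation.
- env.current_contact_force(): force on the tool from outside, world axes, zero at the start.
- env.current_wrist_torque(): the same for the moment, N m.
- env.current_finger_gap(): finger opening in m.
- env.current_grasp_force(): force on a finger pad.
Only numpy, scipy, OpenCV 4.12 (cv2) and the standard library are available. Lean on these libraries where they do the work, as an engineer would, in place of code of your own. Each camera call takes 0.05 s, during which the arm holds its last target. There are 200 camera calls.

## Working session

There is one attempt and no reset: what is moved stays moved. The work goes in short steps, each a Python script; the robot and the scene stay as the last script left them, time stands still between calls to the robot, and variables do not carry over. Pictures are saved under pics/ and viewed, at most 10 in all, crops included, and the job is handed in when it is done.

```bash
mkdir -p pics; cat > h.py <<'E'
import numpy as np, cv2
from rig import env
from scipy.spatial.transform import Rotation as Rn
def px2w(cam,u,v,d):
    c=env.camera_info(cam); p=np.array([(u-c['cx'])/c['fx']*d,(v-c['cy'])/c['fy']*d,d])
    return np.array(c['R']).T@(p-np.array(c['t']))
def cloud(cam,D):
    c=env.camera_info(cam); v,u=np.mgrid[:D.shape[0],:D.shape[1]]
    P=np.stack([(u-c['cx'])/c['fx']*D,(v-c['cy'])/c['fy']*D,D],-1)-np.array(c['t'])
    return P@np.array(c['R'])
def proj(cam,X):
    c=env.camera_info(cam); p=np.array(c['R'])@X+np.array(c['t'])
    return c['fx']*p[0]/p[2]+c['cx'],c['fy']*p[1]/p[2]+c['cy']
E
python3 - <<'E'
from h import *
for c in ['side','top']:
    im,D=env.grab_frame(c); cv2.imwrite(f'pics/{c}0.png',im[...,::-1]); np.save(f'pics/{c}0.npy',D)
    P=cloud(c,D)
    i=env.camera_info(c); print(c,'cam at',-np.array(i['R']).T@np.array(i['t']))
    for q in ['feed_jig','jig_floor','stop_face','gate_arm','balance_weight','grip_mid','collar_lug','block_mid','gear','elbow','bearing','jar']:
        for r in env.find_in(c,q)[:2]:
            u,v=r['location'][0]*512,r['location'][1]*384
            print(q,round(r['confidence'],2),int(u),int(v),P[min(int(v),383),min(int(u),511)].round(3))
print(env.current_t(),env.current_ee_rot(),env.current_contact_force())
E
```

```text
side cam at [0.18712531 1.14165815 0.59116988]
jig_floor 0.8 256 204 [0.567 0.155 0.006]
gate_arm 0.92 263 165 [0.546 0.159 0.148]
balance_weight 0.61 263 160 [0.548 0.155 0.163]
grip_mid 0.89 264 166 [0.545 0.154 0.143]
collar_lug 0.8 261 172 [ 0.64  -0.078  0.011]
block_mid 0.61 268 213 [0.496 0.241 0.035]
gear 0.27 268 212 [0.497 0.237 0.036]
elbow 0.82 172 235 [0.694 0.445 0.029]
bearing 0.69 236 216 [0.584 0.275 0.022]
jar 0.96 187 256 [0.583 0.548 0.064]
top cam at [0.37157015 0.23232982 1.13800485]
feed_jig 0.7 284 202 [0.531 0.149 0.022]
feed_jig 0.2 323 215 [0.497 0.049 0.04 ]
jig_floor 0.75 283 203 [0.528 0.152 0.022]
stop_face 0.61 325 212 [0.504 0.044 0.044]
gate_arm 0.97 294 202 [0.52  0.131 0.102]
balance_weight 0.81 295 190 [0.537 0.136 0.177]
collar_lug 0.59 295 198 [0.531 0.128 0.1  ]
collar_lug 0.37 245 181 [0.587 0.255 0.008]
block_mid 0.89 259 210 [0.506 0.216 0.04 ]
gear 0.89 371 242 [ 0.431 -0.079  0.028]
elbow 0.84 176 140 [0.691 0.445 0.028]
elbow 0.26 293 195 [0.528 0.139 0.163]
bearing 0.62 241 178 [0.595 0.266 0.011]
jar 0.97 147 170 [0.596 0.504 0.079]
jar 0.43 285 205 [0.525 0.145 0.006]
1.3 [ 2.27850121e-01  9.73696216e-01 -2.75085201e-05  8.78769952e-06] [-0.20754115 -0.11783988  0.39183124]
```

```bash
python3 - <<'E'
import cv2
a=cv2.imread('pics/top0.png')[120:290,200:420]; cv2.imwrite('pics/topc.png',cv2.resize(a,None,fx=3.5,fy=3.5,interpolation=cv2.INTER_CUBIC))
a=cv2.imread('pics/side0.png')[110:290,150:380]; cv2.imwrite('pics/sidec.png',cv2.resize(a,None,fx=3.3,fy=3.3,interpolation=cv2.INTER_CUBIC))
E
```

```text
(no output)
```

View pics/topc.png

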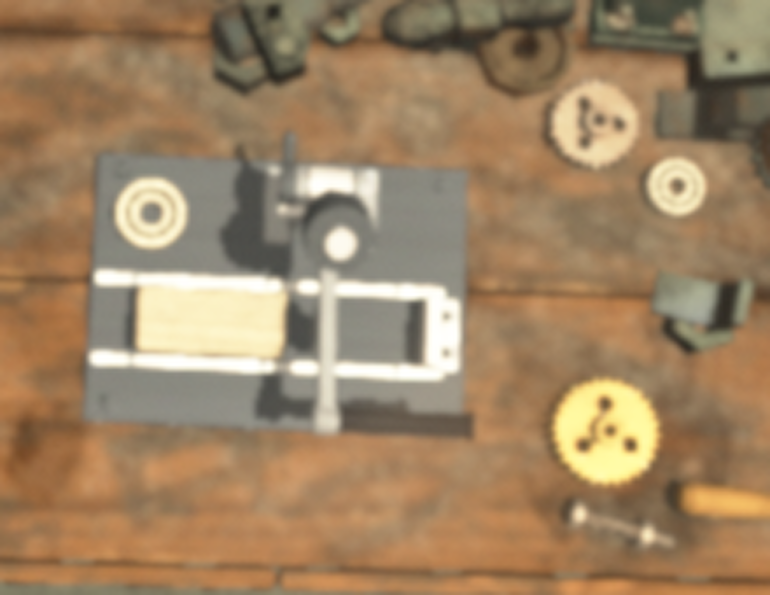

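View pics/sidec.png

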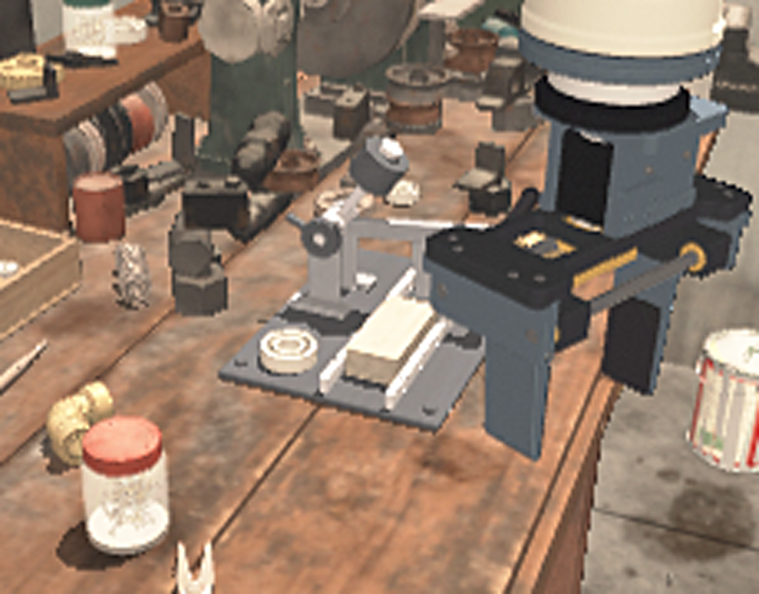

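The top crop shows the shut gate beam at crop (325,350). The grip runs from (345,425) to (470,425), the block is at (210,320), the stop at (430,330) and the rest lug at (290,150). The side view agrees with this: nothing stands near the grip. Next I'll fit the jig pose from the depth data.

```bash
python3 - <<'E'
from h import *
im=cv2.imread('pics/top0.png'); D=np.load('pics/top0.npy'); P=cloud('top',D)
hsv=cv2.cvtColor(im,cv2.COLOR_BGR2HSV)
roi=np.zeros(D.shape,bool); roi[160:250,222:340]=True
def rect(m,n):
    q=P[m][:,:2]; (c,s,a)=cv2.minAreaRect((q*1000).astype(np.float32)); print(n,m.sum(),'c',np.round(c,1),'s',np.round(s,1),'a',round(a,2),'z',np.median(P[m][:,2]).round(4)); return q
z=P[...,2]
bl=roi&(z>.030)&(z<.047)&(hsv[...,1]>50)&(hsv[...,2]>150); bl[:,:230]=0; bl[:,285:]=0; rect(bl,'block')
wh=roi&(z>.016)&(z<.032)&(hsv[...,1]<40)&(hsv[...,2]>190); wh[:190]=0; rect(wh,'walls')
st=roi&(z>.036)&(z<.05)&(hsv[...,1]<60); st[:,:310]=0;st[:195]=0; rect(st,'stop')
def line(m,n):
    x,y,zz=P[m].T; c=P[m].mean(0); d=np.linalg.svd(P[m]-c)[2][0]; print(n,m.sum(),'c',c.round(4),'dir',d.round(3),'min',P[m].min(0).round(4),'max',P[m].max(0).round(4),'medz',np.median(zz).round(4))
be=roi&(z>.06)&(z<.14)
b1=be.copy(); b1[:203]=0; b1[236:]=0; b1[:,:288]=0;b1[:,302:]=0; line(b1,'beam')
g=be.copy(); g[:230]=0; g[:,:302]=0; line(g,'grip')
E
```

```text
block 746 c [501.5 212.6] s [ 48.6 109.8] a 0.04 z 0.0376
walls 602 c [501.6 163.5] s [275.7  70.2] a 88.97 z 0.0234
stop 80 c [499.5  47.6] s [52.6  9. ] a 0.46 z 0.0417
beam 184 c [0.4795 0.1335 0.1074] dir [-0.972  0.01   0.235] min [0.4378 0.1256 0.068 ] max [0.5185 0.1404 0.1176] medz 0.109
grip 227 c [0.426  0.0712 0.1142] dir [-0.02  -1.    -0.011] min [0.4168 0.0316 0.1037] max [0.4346 0.1118 0.1216] medz 0.1146
```

```bash
cat >> h.py <<'E'
yj=np.array([.018,1,0]); yj/=np.linalg.norm(yj); xj=np.array([yj[1],-yj[0],0]); O=np.array([.501,.133,0])
def J(x,y,z): return O+x*xj+y*yj+np.array([0,0,z])
def down(s=1):  # fingers close along jig x
    y=s*xj; z=np.array([0,0,-1.]); return Rn.from_matrix(np.c_[np.cross(y,z),y,z]).as_quat()
YG=-.069
def tcp(th,r): # TCP for the grip at arm angle th (deg), tool down
    t=np.radians(th); return J(.095-r*np.cos(t),YG,.085+r*np.sin(t)-.019)
def F(): return np.array(env.current_contact_force())
E
python3 - <<'E'
from h import *
def far(q): return None if q is None else np.array(q)
p=tcp(7.6,.17); c=[(s,env.ik(p,down(s))) for s in (1,-1)]
for s,q in c: print(s,None if q is None else np.round(q,2), [env.ik(tcp(t,.17),down(s)) is not None for t in (30,60,90,106)])
s=min((a for a in c if a[1] is not None),key=lambda a:abs(a[1][5]))[0]; q=down(s); print('s',s)
env.move_to([.36,.28,.30],q)
env.move_to(p+[0,0,.10],q)
env.movel(p,feed=.1)
print('tcp',env.current_tcp_pos(),'t',env.current_t(),'F',F())
im,D=env.grab_frame('side'); cv2.imwrite('pics/g.png',cv2.resize(im[90:290,150:400,::-1],None,fx=3,fy=3))
E
```

```text
1 [ 0.01  0.43  1.95 -0.    0.76  0.03] [True, True, True, True]
-1 None [False, False, False, False]
s 1
tcp [0.42656358 0.06545651 0.08890192] t 4.6 F [ 0.43390352  0.31631014 -0.10898562]
```

View pics/g.png

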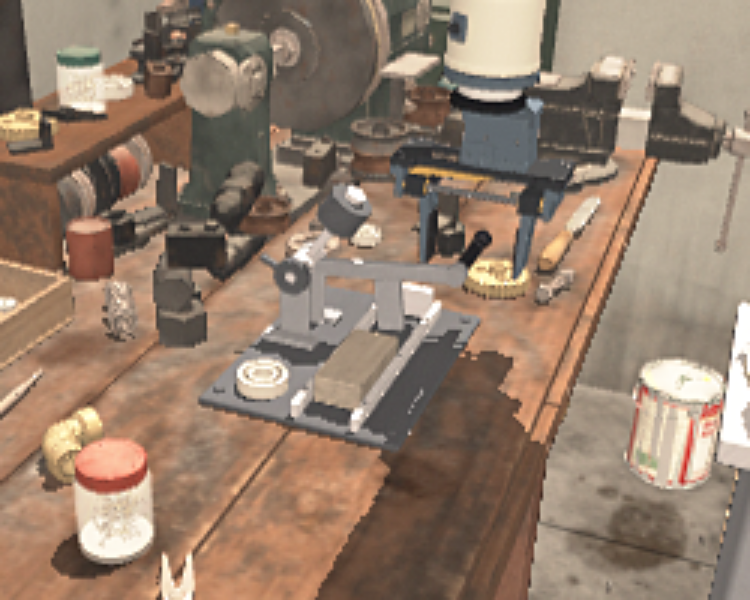

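The open fingers, at (430,225) and (525,245), straddle the black grip at (478,248), and the weight at (340,205) is clear of the gripper. I'll close and lift.

```bash
cat >> h.py <<'E'
def FT(th,F0):
    f=F()-F0; t=np.radians(th); rad=-np.cos(t)*xj+np.array([0,0,np.sin(t)]); tan=np.sin(t)*xj+np.array([0,0,np.cos(t)])
    return f@rad,f@tan
E
python3 - <<'E'
from h import *
F0=F(); env.set_gripper(0.0)
print('gap',env.current_finger_gap(),'gf',env.current_grasp_force(),'F',(F()-F0).round(2))
r=.17; th=7.6
while th<80-.01:
    d=2.4 if th>12 else 1.2
    n=th+d; env.movel(tcp(n,r),feed=.045); th=n
    fr,ft=FT(th,F0); r+=np.clip(1e-4*fr,-.001,.001)
    if int(th/6)!=int((th-d)/6) or th<13: print(round(th,1),'Fr %.1f Ft %.1f r %.4f gap %.4f'%(fr,ft,r,env.current_finger_gap()))
    if abs(fr)>25 or abs(ft)>14 or env.current_finger_gap()<.013: print('STOP',th,fr,ft,env.current_finger_gap());break
np.save('st.npy',np.r_[th,r,F0]); print('t',env.current_t(),th)
E
```

```text
gap 0.014862727375838481 gf 30.000769793987274 F [-3.15 -0.08  0.06]
8.8 Fr 1.5 Ft -5.8 r 0.1701 gap 0.0150
10.0 Fr 3.9 Ft -5.9 r 0.1705 gap 0.0151
11.2 Fr 0.9 Ft -6.2 r 0.1706 gap 0.0152
12.4 Fr 3.0 Ft -5.7 r 0.1709 gap 0.0153
19.6 Fr -1.2 Ft -4.3 r 0.1708 gap 0.0153
24.4 Fr 2.4 Ft -4.6 r 0.1712 gap 0.0152
31.6 Fr 1.9 Ft -4.2 r 0.1720 gap 0.0152
36.4 Fr 1.6 Ft -2.8 r 0.1723 gap 0.0157
43.6 Fr 3.8 Ft -1.8 r 0.1734 gap 0.0150
48.4 Fr 2.3 Ft -2.6 r 0.1740 gap 0.0151
55.6 Fr 5.6 Ft -1.3 r 0.1753 gap 0.0153
60.4 Fr 4.8 Ft -1.2 r 0.1759 gap 0.0149
67.6 Fr 3.8 Ft -0.1 r 0.1771 gap 0.0155
72.4 Fr 4.2 Ft 0.2 r 0.1779 gap 0.0151
79.6 Fr 1.1 Ft 1.6 r 0.1787 gap 0.0158
t 15.8333 82.00000000000001
```

```bash
python3 - <<'E'
from h import *
s=np.load('st.npy'); th,r,F0=s[0],s[1],s[2:]
for g in (.019,.022,.025,.028):
    env.set_gripper(g); print('gap %.4f'%env.current_finger_gap(),(F()-F0).round(2))
f=[]
hist=[]
while th<92:
    th+=.7; env.movel(tcp(th,r),feed=.03); fx=np.median([ (F()-F0)@xj for _ in range(3)]); hist.append(fx)
    print('%.1f %.2f'%(th,fx),(F()-F0).round(2))
    if fx<-3: break
    if len(hist)>3 and max(map(abs,hist[-2:]))<.35: break
np.save('st.npy',np.r_[th,r,F0]); print('t',env.current_t())
im,D=env.grab_frame('side'); cv2.imwrite('pics/o.png',cv2.resize(im[60:260,150:400,::-1],None,fx=3,fy=3))
E
```

```text
gap 0.0191 [ 2.1   0.07 -1.14]
gap 0.0221 [ 2.46 -0.26  0.73]
gap 0.0246 [ 2.8  -1.3   1.16]
gap 0.0280 [ 1.61 -1.01  0.88]
82.7 3.13 [ 3.11 -0.87  0.05]
83.4 2.80 [ 2.8   0.13 -1.77]
84.1 3.09 [ 3.09 -0.06 -2.93]
84.8 3.15 [ 3.16  0.62 -3.23]
85.5 3.88 [ 3.86 -0.89 -1.56]
86.2 3.29 [ 3.28 -0.46 -1.66]
86.9 4.23 [ 4.23 -0.   -2.17]
87.6 2.85 [ 2.85 -0.37 -2.91]
88.3 3.64 [ 3.63 -0.32 -3.63]
89.0 2.67 [ 2.67 -0.26 -1.51]
89.7 3.20 [ 3.21  0.09 -1.6 ]
90.4 3.68 [ 3.65 -1.22 -2.44]
91.1 3.13 [ 3.13  0.03 -2.9 ]
91.8 3.92 [ 3.93  0.33 -3.53]
92.5 3.16 [ 3.15 -0.58 -1.77]
t 20.7
```

View pics/o.png

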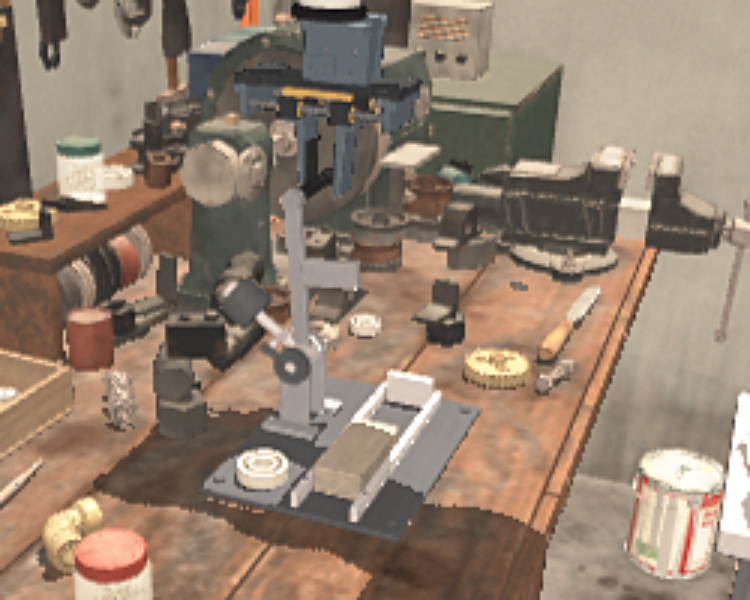

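The arm leans on the far finger at about 3 N, with the grip at crop (312,188) close to the fingertips. I'll carry on and bring the tool a little lower on the way.

```bash
python3 - <<'E'
from h import *
s=np.load('st.npy'); th,r,F0=s[0],s[1],s[2:]
hist=[]
while th<112:
    th+=.7; r=max(.172,r-.0006); env.movel(tcp(th,r),feed=.03); f=F()-F0; hist.append(f@xj)
    print('%.1f'%th,f.round(1),end=' | ')
    if hist[-1]<-3 or (len(hist)>2 and max(hist[-2:])<1): break
np.save('st.npy',np.r_[th,r,F0]); print('t',env.current_t())
im,D=env.grab_frame('side'); cv2.imwrite('pics/o2.png',cv2.resize(im[60:220,190:350,::-1],None,fx=3.7,fy=3.7))
E
```

```text
93.2 [ 3.4 -0.8  0.3] | 93.9 [ 5.4 -1.4  2.8] | 94.6 [ 5.  -0.5  3. ] | 95.3 [ 4.5 -0.7  4.2] | 96.0 [4.7 0.  1.6] | 96.7 [ 5.7 -0.8  3.1] | 97.4 [ 4.9 -0.9  2.5] | 98.1 [5.3 0.4 2.9] | 98.8 [ 4.9 -0.6  3.9] | 99.5 [ 4.8 -0.1  2.9] | 100.2 [ 5.3 -0.1  2.7] | 100.9 [ 1.  -0.2 -1.5] | 101.6 [ 0.1 -0.5 -0.9] | t 24.0
```

View pics/o2.png

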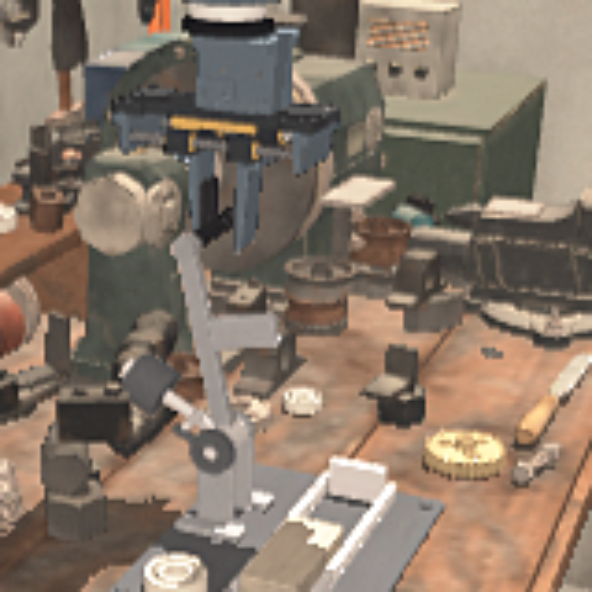

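The force has vanished, so the arm now leans by itself at about 103°, with the grip loose between the fingers at crop (215,230). I'll withdraw straight up. For the push I'll tilt the tool 27° with the tip leading, which keeps the body clear of the tongue and cheeks.

```bash
cat >> h.py <<'E'
def tilt(deg):
    return (Rn.from_rotvec(np.radians(deg)*xj)*Rn.from_quat(down(1))).as_quat()
E
python3 - <<'E'
from h import *
s=np.load('st.npy'); F0=s[2:]
p=np.array(env.current_tcp_pos())
env.movel(p+.003*xj,feed=.03); print((F()-F0).round(1))
env.movel(p+.003*xj+[0,0,.08],feed=.06); print((F()-F0).round(1))
env.set_gripper(0.0)
q=next(q for q in (tilt(27),tilt(-27)) if Rn.from_quat(q).as_matrix()[:,2]@yj<0)
print('axis',Rn.from_quat(q).as_matrix()[:,2].round(2), [env.ik(J(0,y,z),q) is not None for y,z in((.175,.2),(.175,.022),(.04,.022))])
z=p[2]+.08
env.movel(np.r_[J(-.01,-.06,0)[:2],z],feed=.2)
env.move_to(J(-.01,.17,.24),q)
env.move_to(J(0,.175,.12),q); print('t',env.current_t())
for c in('top','side'):
    im,D=env.grab_frame(c); cv2.imwrite(f'pics/{c}b.png',im[...,::-1]); 
    for n in('collar_lug','grip_mid','block_mid','gate_arm'):
        for r in env.find_in(c,n)[:1]:
            u,v=r['location'][0]*512,r['location'][1]*384; print(c,n,r['confidence'],int(u),int(v),cloud(c,D)[int(v),int(u)].round(3))
a=cv2.imread('pics/sideb.png')[60:260,150:400]; cv2.imwrite('pics/sidebc.png',cv2.resize(a,None,fx=3,fy=3))
E
```

```text
[-0.8 -0.4 -0.3]
[-0.3 -0.1 -0.4]
axis [-0.01 -0.45 -0.89] [True, True, True]
t 28.7667
top collar_lug 0.71 295 147 [0.65  0.134 0.141]
top grip_mid 0.57 300 147 [0.623 0.132 0.238]
top block_mid 0.77 257 211 [0.503 0.221 0.037]
top gate_arm 0.68 296 144 [0.657 0.131 0.142]
side grip_mid 0.55 232 162 [0.571 0.327 0.217]
side block_mid 0.94 268 213 [0.494 0.245 0.037]
side gate_arm 0.48 232 166 [0.652 0.155 0.124]
```

View pics/sidebc.png

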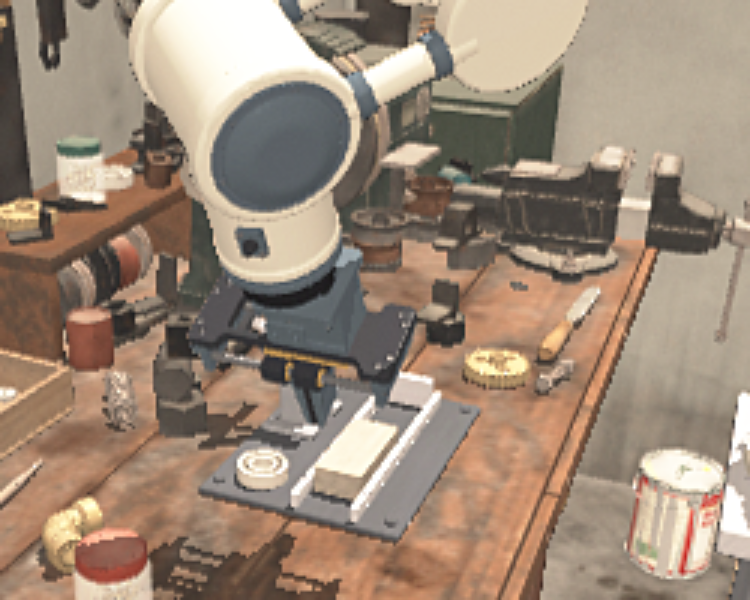

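The tool hangs tilted above the trough at crop (310,400), clear of everything. The block at (355,455) is free. I'll descend and push.

```bash
python3 - <<'E'
from h import *
env.movel(J(0,.175,.022),feed=.1)
F0=F(); y=.175; log=[]
while y>.036:
    d=.006 if y>.062 else .001
    y-=d; env.movel(J(0,y,.022),feed=.035 if d>.002 else .02)
    f=F()-F0; fy=f@yj; log.append((round(y,4),round(fy,1)))
    if fy>(4 if y<.062 else 8): break
print(log); print((F()-F0).round(1),env.current_tcp_pos(),'t',env.current_t())
for c in('top','side'):
    im,D=env.grab_frame(c); cv2.imwrite(f'pics/{c}e.png',im[...,::-1])
a=np.vstack([cv2.imread('pics/sidee.png')[110:260,150:350],cv2.imread('pics/tope.png')[130:270,210:410]]); cv2.imwrite('pics/e.png',cv2.resize(a,None,fx=2.05,fy=2.05))
E
```

```text
[(0.169, np.float64(1.0)), (0.163, np.float64(0.3)), (0.157, np.float64(1.4)), (0.151, np.float64(1.2)), (0.145, np.float64(1.5)), (0.139, np.float64(1.2)), (0.133, np.float64(1.5)), (0.127, np.float64(1.0)), (0.121, np.float64(1.3)), (0.115, np.float64(0.5)), (0.109, np.float64(0.8)), (0.103, np.float64(1.5)), (0.097, np.float64(1.0)), (0.091, np.float64(1.4)), (0.085, np.float64(1.6)), (0.079, np.float64(0.4)), (0.073, np.float64(1.9)), (0.067, np.float64(0.6)), (0.061, np.float64(0.4)), (0.06, np.float64(0.7)), (0.059, np.float64(1.6)), (0.058, np.float64(0.9)), (0.057, np.float64(1.0)), (0.056, np.float64(0.7)), (0.055, np.float64(1.9)), (0.054, np.float64(1.9)), (0.053, np.float64(1.9)), (0.052, np.float64(1.8)), (0.051, np.float64(1.6)), (0.05, np.float64(1.0)), (0.049, np.float64(1.6)), (0.048, np.float64(2.6)), (0.047, np.float64(1.0)), (0.046, np.float64(2.5)), (0.045, np.float64(8.6))]
[-1.5  8.7  0.9] [0.50193594 0.17855264 0.02196544] t 40.575
```

View pics/e.png

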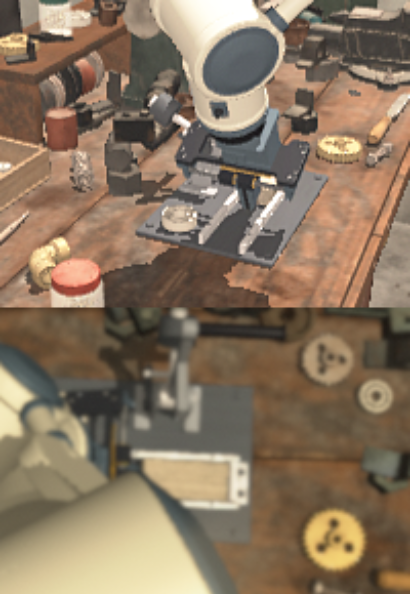

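The force rose at the predicted place, and the top view shows the block against the stop at (232,480) with the arm still open. I'll back off and check.

```bash
python3 - <<'E'
from h import *
env.movel(J(0,.075,.022),feed=.06)
env.movel(J(0,.20,.20),feed=.2)
env.move_to([.36,.42,.25],down(1)); print('t',env.current_t())
im,D=env.grab_frame('top'); cv2.imwrite('pics/f.png',cv2.resize(im[120:290,200:420,::-1],None,fx=3.5,fy=3.5)); P=cloud('top',D)
hsv=cv2.cvtColor(im,cv2.COLOR_RGB2HSV); z=P[...,2]
m=(z>.030)&(z<.047)&(hsv[...,1]>50)&(hsv[...,2]>130)&(abs(P[...,0]-.501)<.03)&(P[...,1]>.03)&(P[...,1]<.3)
print(cv2.minAreaRect((P[m][:,:2]*1000).astype(np.float32)), 'expect', J(0,-.025,0))
E
```

```text
t 43.2917
((499.00933837890625, 106.92611694335938), (110.21101379394531, 50.21363067626953), 88.63726806640625) expect [0.50055007 0.10800405 0.        ]
```

View pics/f.png

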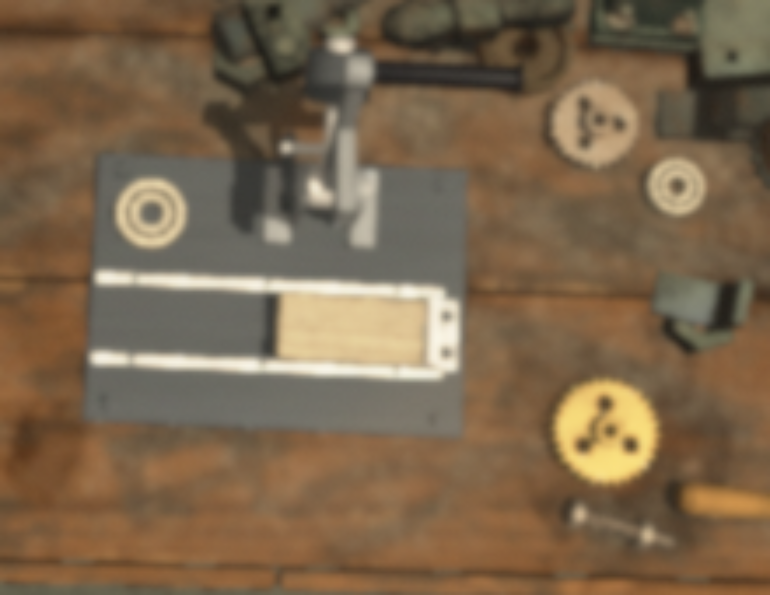

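The block is flush against the stop at crop (428,325), the gate leans open, and the bearing and gear are where they were.

```bash
python3 -c "
from rig import env
print(env.sign_off())"
```

```text
the job is handed in; nothing more can be done
None
```

The job is handed in at about 43 s of the 67 s: the gate arm leans open on its rest by itself, and the block is home against the end stop (pressed with about 9 N). In the last picture the gear and bearing are unmoved; the jar and elbow were outside that view but the robot kept clear of them, and the rest collar's lug was not measured, though the fingers never pushed the arm against the rest.

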